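Close a tea tin in the bench lid press

ROBOT

A 6-joint arm with a two-finger parallel gripper is mounted at the origin on the work surface; the furniture and walls round the work are solid. World frame = base frame: x ahead of the robot, y to its left, z up, the work surface at z = 0. Lengths are in m, angles in rad, forces in N, time in s.
With the tool pointing down it reaches from about 0.225 to 0.875 m from the base axis. Payload 3.4 kg.
Tool frame: the origin (TCP) lies on the front face of the gripper's body, between the roots of the fingers; the fingertips stand 73 mm ahead of it and the grasp point (between the pads) lies 54 mm ahead of it (tips_ahead is the distance from the TCP to the fingertips, in m); z points along the fingers, y is the line along which they close (so a half turn about z gives the same grasp; the last joint's range is limited). The gripper opens to 85 mm and grips with 20 to 120 N. Pads are 22 mm wide; open, the fingers measure 114 mm over their backs; the gripper's body (76 mm by 85 mm) begins 54 mm behind the grasp point. The pads swing forward as they close: fully open they stand 13 mm farther back than shut.
Start: joints at [-1.41, 0.276, 1.505, -0, 1.361, -0.121], TCP at [0.16, -0.552, 0.304] pointing down, gripper open.
Joint ranges: [-2.89, 2.89], [-0.75, 2.08], [0.22, 2.7], [-1.18, 4.32], [0.11, 2.71], [-2.7, 2.7]. Speed limits (rad/s): [2.57, 2.57, 3.14, 3.14, 3.14, 3.14].

INTERFACE

Orientations are given as [roll, pitch, yaw] about the fixed x, y, z axes, in that order (R = Rz(yaw) Ry(pitch) Rx(roll)).
In Python, from cell import * gives the robot as it stands. Calls block until the motion is done:
- move_pose(position, orientation): joint-space move of the TCP to a pose.
- servo_line(position, orientation=None, vel=0.15, contact_N=None): straight line of the TCP; orientation=None keeps the orientation; vel is the mean speed in m/s. With contact_N (N) it stops when the force on the tool has changed by that much, and returns True; else False.
- move_joints(angles): joint-space move.
- move_gripper(opening, strength=None): opening from 0.0 (shut) to 1.0 (fully open); strength is the grip in N (None keeps the last); returns when the fingers have stopped.
- dwell(seconds).
- inverse_kinematics(position, orientation): joint angles nearest the present ones, or None.
- state(): the state.
- camera(name): name is "scene" or "side" or "wrist"; returns a dict with "img" (480x640x3 uint8, blue, green, red), "vertical_fov" (degrees; the focal length in pixels is half the picture's height over the tangent of half this angle, whatever the lens; pixels are square), "cx", "cy" (the principal point, pixels), "k1" (the pictures are not rectified: a ray, as slopes to the right and down, at radius r is drawn at 1 + k1 r^2 times it, then the intrinsics apply), "R" (3x3) and "t" (3): a world point X has camera coordinates R X + t. Camera axes: x right, y down, z forward; pixel columns grow to the right and rows downward; lengths in m; the calibration is good to about 2 mm. A picture is of the moment at which its call begins. There is no depth.
A pose or a line that the arm cannot do raises MotionError and nothing moves.
- close_job(): hands the job in; it is judged then, once.
The state is a dict: "time_s": time; "joint_pos": joint angles; "joint_vel": joint speeds; "joint_torque": joint torques, N m; "ee_pos": TCP position; "tool_rot": TCP orientation; "force": force on the tool from outside, world axes, zero at the start; "torque": the same for the moment, N m; "width": opening from 0.0 (shut) to 1.0 (fully open); "grasp_force": force on a finger pad.
Only numpy, scipy, OpenCV 4.12 (cv2) and the standard library are available. Lean on these libraries where they do the work, as an engineer would, in place of code of your own. Each camera call takes 0.05 s, during which the arm holds its last target. There are 200 camera calls.

TASK

The lid is only started on the tea tin that stands in the bench press. With the fingertips press the pawl's thumb plate on top of the press lever until the hook is clear of the quadrant's teeth, keep it pressed and push the lever down with it until the ram has pressed the lid fully home, then let go and leave the lever down. Nothing needs gripping: do not lift the lever, touch the tin or disturb the things around the press.

Things in the scene. Friction and masses are not known exactly. Their poses are not given: they have to be found in the camera images.
- press: grey hand press bolted to the bench: base plate 200 x 104 x 12 mm, square column, head 190 mm high with a padded vertical ram over an aluminium ring (the nest) that holds the tin. Origin on the bench under the ram's axis; x runs along the base, away from the column, the way the steel lever points; z up. The lever swings in this x-z plane
- lever_pivot (a point): centre of the lever's hinge pin at the top of the column, 217 mm above the bench, 90 mm behind the ram's axis (at x = -90, y = 0 mm of the press)
- thumb_plate (a point): middle of the upper face of the pawl's thumb plate: a ribbed steel plate 42 mm along the lever, 48 mm across, 5 mm thick, with a 5 mm lip at the handle end. Rides about 30 mm above the steel lever bar just short of its black grip. About 235 mm along the lever from its pivot and 39 mm above the line through its pivot. Its middle lies 6 mm to the press's +y side. Nothing stands over it
- lever_grip (a point): middle of the black rubber grip at the lever's end, 27 mm thick, 80 mm long, 308 mm from the pivot. Pushing down here alone does not move the lever more than a tooth's play: the pawl holds it
- lever (a joint): lever angle in rad, growing downward: 0 = top stop (0.22 above level), 0.05 to 0.075 at the start, about 0.365 with the lid home, 0.39 = bottom stop. Stiff, stays where left. With the pawl pressed, 4 to 5 N at the thumb plate moves it, 6 to 11 N while the lid slides; then it goes solid: stop at about 16 N. The ram descends 91 mm per rad and meets the lid at 0.25 to 0.30
- pawl (a joint): hook pawl on the lever, in rad: 0 = hook seated in the teeth, clear of them above 0.085, 0.17 = thumb plate fully down against its stop (20 mm of travel). A spring (3 N at the plate, 5 N at full travel) returns it: let up too early, the hook catches the next tooth (every 0.085 rad) and blocks the lever; pressing the plate again frees it
- lid (a joint): how far the lid stands proud of home on the tin, in m: 0.006 to 0.010 at the start, 0 = fully home. It slides stiffly (16 N) and stays where it is put
- tin: aluminium tea tin in the press's nest, 65 mm across, 109 mm tall, carrying the slip-over lid (69 mm across; its top is 112 mm above the tin's foot when home). Origin under its centre, 12 mm above the bench. Loose; the nest leaves it 4 mm of play
- tea_tin_a: closed aluminium tea tin, 69 mm across, 138 mm tall, standing near the column of the press; origin under its centre. Leave alone
- spare_lid: loose tin lid like the one on the tin, 69 mm across, 26 mm high, lying in front of the press; origin under its centre. Leave alone
- stamp: wooden hand stamp, 27 x 46 x 70 mm, standing near the press below the lever's handle; origin under its centre. Leave alone
- pen: capped marker pen, 135 mm long, 17 mm thick, lying in front of the press; origin under its centre. Leave alone
- pouch: filled foil pouch, 131 x 85 x 36 mm, lying on the bench to the right; origin under its centre. Leave alone
Mind the look-alikes: they are no part of the job. Leave any red look-alike of the tin alone.

How it is judged:
On the way, in this order (a step that is already met when the one before it is completed fails the run):
1. the pawl is pressed clear of the teeth while the lever is still up (value of joint pawl above 0.088 rad and value of joint lever below 0.16 rad), for 0.05 s.
2. the lever is pushed down past the teeth (value of joint lever above 0.31 rad), for 0.05 s.
At the end, for the whole second after the job is handed in: the lid is home on its tin within 1.5 mm, the lever is left down (above 0.33 rad), and the tin stands upright and still in its nest, within 12 mm of where it stood (value of joint lid between -0.0015 and 0.0015 m and value of joint lever above 0.33 rad and angle between tin's own z axis and vertical below 0.05 rad and distance of tin from where it was at the start of the episode below 0.012 m and linear speed of tin below 0.02 m/s); the robot touches nothing.
It fails at once if the lever is lifted towards its top stop (value of joint lever below 0.02 rad).
It fails at once if the robot touches the tin or its lid (contact force between any of the fingers, the arm and tin above 1 N).
It fails at once if the tin is moved out of its nest (distance of tin from where it was at the start of the episode above 0.015 m).
It fails at once if something round the press is disturbed (moved over 30 mm) (distance of any of tea_tin_a, spare_lid, stamp, pen, pouch from where it was at the start of the episode above 0.03 m).
It also fails if it takes over 32 s, if anything falls off the work surface, if the arm or the gripper's body presses on something with over 40 N, if the wrist force passes 120 N, or if a joint passes its speed limit or range.

## Working session

There is one attempt and no reset: what is moved stays moved. The work goes in short steps, each a Python script; the robot and the scene stay as the last script left them, time stands still between calls to the robot, and variables do not carry over. Pictures are saved under pics/ and viewed, at most 10 in all, crops included, and the job is handed in when it is done.

```bash
mkdir -p pics; ls
python3 - <<'E'
from cell import *
import cv2
for n in("scene","side"):
    c=camera(n); cv2.imwrite(f"pics/{n}0.png",c["img"]); print(n,c["vertical_fov"],c["cx"],c["cy"],c["k1"],c["R"],c["t"])
s=state();print(s["time_s"],s["ee_pos"],s["tool_rot"],s["force"])
E
```

```text
pics
scene 56.599259226341225 314.20438558448865 239.04249150542228 0.02468249048881164 [[-0.64455893 -0.76453809 -0.00502988]
 [-0.47709466  0.40734744 -0.7787482 ]
 [ 0.59743157 -0.49954937 -0.62731646]] [0.21812718 0.39247597 0.89186395]
side 44.199031819581215 334.1121323057665 244.30935152265997 0.03504465544658048 [[-0.67737351 -0.73544844  0.01675479]
 [-0.46008356  0.40576139 -0.78973465]
 [ 0.57401067 -0.54265393 -0.61321975]] [0.21107364 0.36895555 1.21601702]
0.1 [ 0.15985669 -0.55197361  0.30310146] [-3.13992712e+00 -2.19406551e-04  2.81792565e-01] [ 0.44267826  0.00810876 -0.38577193]
```

View pics/scene0.png

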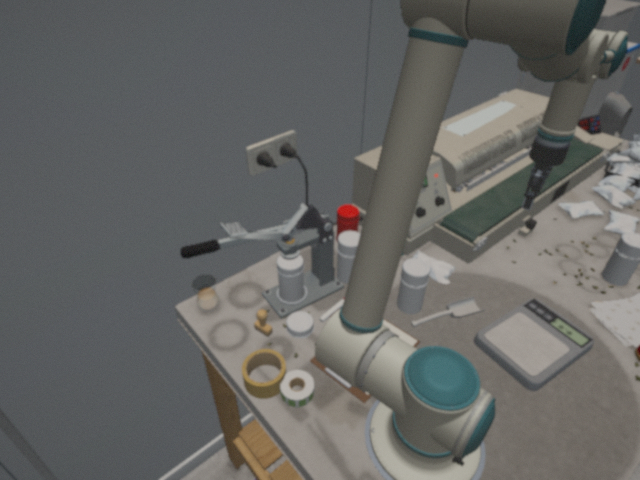

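View pics/side0.png

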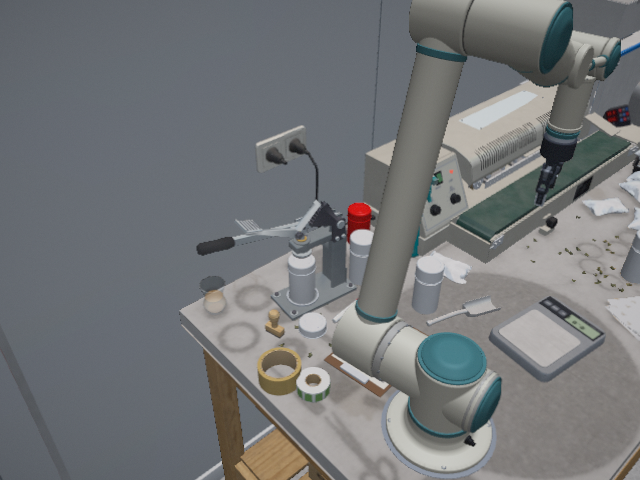

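The scene and side views show the press near (300,280) in the side view. The lever points left, with the thumb plate at about (248,227) and the black grip at about (215,245). The tin in the nest is white, under the ram at (301,280). The closed look-alikes are at (361,258), (427,285) and the red one at (358,222); none of those is the one meant. Next I'll enlarge a crop and get a rough location.

```bash
cat > h.py <<'E'
import numpy as np, cv2
from scipy.optimize import least_squares
def K(c):
    f=240/np.tan(np.radians(c["vertical_fov"])/2); return f
def ray(c,u,v):
    f=K(c); d=np.array([(u-c["cx"])/f,(v-c["cy"])/f]); s=d.copy()
    for _ in range(20): s=d/(1+c["k1"]*(s@s))
    R=np.array(c["R"]); return -R.T@np.array(c["t"]), R.T@np.array([s[0],s[1],1.])
def proj(c,X):
    p=np.array(c["R"])@X+np.array(c["t"]); s=p[:2]/p[2]; s=s*(1+c["k1"]*(s@s)); return s*K(c)+[c["cx"],c["cy"]]
def onz(c,u,v,h):
    o,d=ray(c,u,v); return o+d*(h-o[2])/d[2]
def tri(obs):
    A=np.zeros((3,3));b=np.zeros(3)
    for c,u,v in obs:
        o,d=ray(c,u,v);d/=np.linalg.norm(d);P=np.eye(3)-np.outer(d,d);A+=P;b+=P@o
    X=np.linalg.solve(A,b); return X,[np.round(proj(c,X)-[u,v],1) for c,u,v in obs]
E
python3 - <<'E'
from cell import *
from h import *
import pickle
C={n:camera(n) for n in("scene","side")}; pickle.dump(C,open("c0.pkl","wb"))
for n in C: print(n,ray(C[n],1,1)[0])
s=C["side"]
for p in((275,293),(300,312),(355,288)): print(p,onz(s,*p,.012))
print(onz(s,300,302,.015),onz(s,248,227,.26),onz(s,215,245,.26),onz(s,330,212,.217))
a=cv2.resize(C["side"]["img"][190:320,185:385],None,fx=4,fy=4,interpolation=cv2.INTER_CUBIC);cv2.imwrite("pics/sidecrop.png",a)
E
```

```text
scene [-0.20498366  0.45242253  0.86621805]
side [-0.38528066  0.66540228  1.03352614]
(275, 293) [0.5219451 0.0107324 0.012    ]
(300, 312) [0.42724215 0.00747717 0.012     ]
(355, 288) [ 0.40040376 -0.15464979  0.012     ]
[ 0.45195705 -0.01334858  0.015     ] [0.51034818 0.08127532 0.26      ] [0.50383109 0.17163163 0.26      ] [ 0.47950364 -0.13615029  0.217     ]
```

View pics/sidecrop.png

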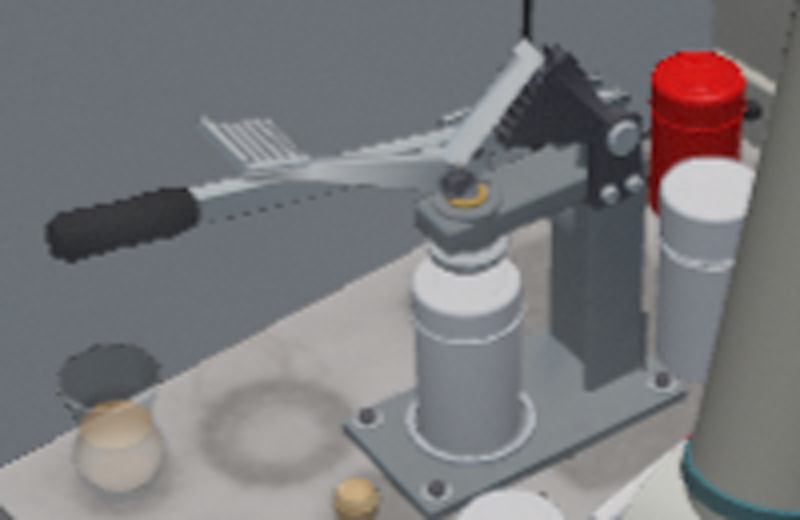

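Refined base corners in side pixels: (272,297), (292,317) and (357,288). The plate quad is centred near (248,225), with the hook lever and toothed quadrant behind it. The press x axis runs roughly along world +y. Next I'll get the wrist camera's mount geometry and plan a close view.

Run:
```python
from cell import *
from h import *
import pickle
from scipy.spatial.transform import Rotation as Ro
C=pickle.load(open("c0.pkl","rb"))
s=C["side"]
for p in((271.75,296.75),(292,317.5),(357,288.25)): print(onz(s,*p,.012))
print("plate",onz(s,248,225,.29))
c=camera("wrist"); st=state()
Rt=Ro.from_euler("xyz",st["tool_rot"]).as_matrix()
o=-np.array(c["R"]).T@c["t"]
print("cam in tool",Rt.T@(o-st["ee_pos"]),"axes\n",(np.array(c["R"])@Rt).round(3),c["vertical_fov"],st["time_s"])
for p in ([.38,-.02,.5],[.40,.02,.45]):
  for yaw in (0,.28,1.4,-1.7,3.1,-1.57): print(p,yaw,inverse_kinematics(p,[3.1416,0,yaw]))
```

```text
[0.51639562 0.02545153 0.012     ]
[0.42562727 0.03412262 0.012     ]
[ 0.39629771 -0.15783693  0.012     ]
plate [0.48146909 0.09965819 0.29      ]
cam in tool [ 0.07723758  0.00049525 -0.07069363] axes
 [[ 0.001  1.    -0.   ]
 [-0.954  0.001 -0.301]
 [-0.301  0.     0.954]] 58.831110812551486 0.25
[0.38, -0.02, 0.5] 0 [-2.35994279e-01 -8.00937670e-02  1.44393076e+00  7.29853650e-06
  1.77775738e+00  1.33480355e+00]
[0.38, -0.02, 0.5] 0.28 [-2.35993692e-01 -8.00928201e-02  1.44392992e+00  6.52926627e-06
  1.77775917e+00  1.05480398e+00]
[0.38, -0.02, 0.5] 1.4 [-2.35988333e-01 -8.00905161e-02  1.44392789e+00 -4.89024410e-07
  1.77776261e+00 -6.51921068e-02]
[0.38, -0.02, 0.5] -1.7 None
[0.38, -0.02, 0.5] 3.1 [-2.35983083e-01 -8.00939867e-02  1.44393095e+00 -7.36521473e-06
  1.77775427e+00 -1.76518827e+00]
[0.38, -0.02, 0.5] -1.57 None
[0.4, 0.02, 0.45] 0 [-1.24209664e-01 -4.81345016e-02  1.53261028e+00  7.31705688e-06
  1.65711778e+00  1.44658729e+00]
[0.4, 0.02, 0.45] 0.28 [-1.24209268e-01 -4.81335367e-02  1.53260939e+00  6.77963429e-06
  1.65711969e+00  1.16658764e+00]
[0.4, 0.02, 0.45] 1.4 [-1.24204523e-01 -4.81309413e-02  1.53260698e+00  3.43437614e-07
  1.65712396e+00  4.65918338e-02]
[0.4, 0.02, 0.45] -1.7 None
[0.4, 0.02, 0.45] 3.1 [-1.24198851e-01 -4.81340109e-02  1.53260983e+00 -7.34872042e-06
  1.65711623e+00 -1.65340316e+00]
[0.4, 0.02, 0.45] -1.57 None
```

Run:
```python
from cell import *
from h import *
import pickle
servo_line([.12,-.42,.53],vel=.35)
D=[]
for i,p in enumerate(([.47,.03,.53],[.40,.12,.52])):
    move_pose(p,[3.1416,0,1.4]); dwell(.2)
    c=camera("wrist"); D.append(c); cv2.imwrite(f"pics/w{i}.png",c["img"]); print(state()["time_s"],state()["force"])
pickle.dump(D,open("w.pkl","wb"))
move_gripper(0); s=state();print(s["time_s"],s["width"],s["force"])
```

```text
3.4583 [0.09529932 0.01128254 0.34058009]
4.2417 [ 0.63084071  0.22980741 -0.36235379]
5.0083 0.005211688919461964 [ 0.20359204 -0.40695133  0.08678263]
```

View pics/w0.png

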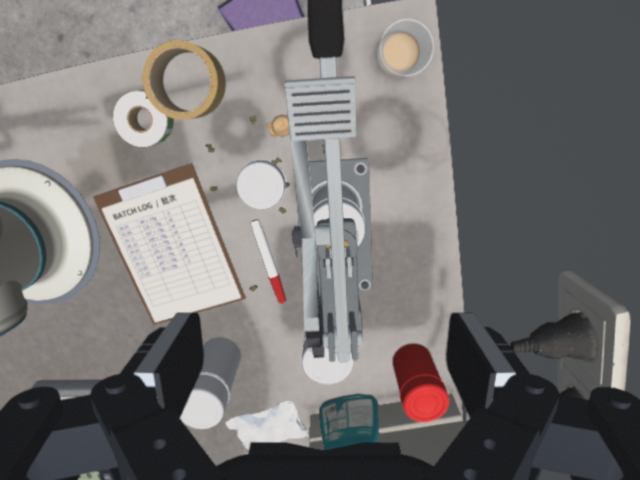

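View pics/w1.png

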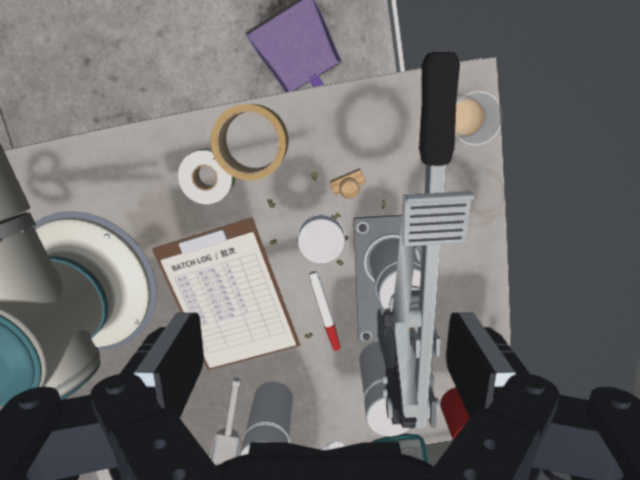

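In w0 the thumb plate corners are at (285,82), (355,77), (356,137) and (291,141). In w1 they are at (404,197), (473,191), (468,244) and (402,247). The plate is ribbed, the grip lies beyond it, and nothing stands over it.

Run:
```python
from h import *
import pickle
D=pickle.load(open("w.pkl","rb"));C=pickle.load(open("c0.pkl","rb"))
a=[(285,82),(355,77),(356,137),(291,141)];b=[(404,197),(473,191),(468,244),(402,247)]
P=[]
for p,q in zip(a,b):
    X,e=tri([(D[0],*p),(D[1],*q)]);P.append(X);print(X.round(4),e)
P=np.array(P);m=P.mean(0);print("mean",m,np.linalg.norm(np.roll(P,-1,0)-P,axis=1))
print("in side/scene",proj(C["side"],m),proj(C["scene"],m))
s=C["side"]
B=[onz(s,*p,.012) for p in((271.75,296.75),(292,317.5),(357,288.25))]
d=B[1]-B[2]; yaw=np.arctan2(d[1],d[0]);
# wrist base corners
for c,p in((D[0],(368,158)),(D[0],(372,290)),(D[1],(355,217)),(D[1],(358,342))): print(onz(c,*p,.012))
g=tri([(D[0],325,55),(D[1],434,165)]);print("grip front",g)
v=g[0]-m; print("yaw side",yaw)
print("grip tip w1",onz(D[1],440,53,.30))
# pivot end of lever bar
print("lever axis near pivot",tri([(D[0],345,355),(D[1],425,420)]))
```

```text
[0.4594 0.1226 0.2965] [array([-0.5,  0.5]), array([ 0.5, -0.5])]
[0.5075 0.1183 0.2971] [array([ 0.5, -0.6]), array([-0.5,  0.5])]
[0.5021 0.0782 0.2941] [array([ 0.3, -0.4]), array([-0.4,  0.3])]
[0.455  0.0823 0.287 ] [array([-0.5,  0.6]), array([ 0.5, -0.5])]
mean [0.48100317 0.10037029 0.29365862] [0.04827387 0.04051935 0.04787193 0.04168923]
in side/scene [247.73174749 223.83300458] [233.88550098 227.32969864]
[0.53048339 0.02275146 0.012     ]
[ 0.5085631  -0.17453678  0.012     ]
[0.43060501 0.03559013 0.012     ]
[ 0.40539147 -0.16385402  0.012     ]
grip front (array([0.48916596, 0.13730006, 0.270733  ]), [array([-1. ,  1.1]), array([ 1., -1.])])
yaw side 1.4191785883312826
grip tip w1 [0.4930428  0.21322041 0.3       ]
lever axis near pivot (array([ 0.46389185, -0.13724943,  0.2289701 ]), [array([ 0.9, -1.1]), array([-0.8,  1.1])])
```

The measured plate matches what it should be: mean (0.481, 0.100, 0.294), size 48 x 41 mm, expected height 0.293. Press yaw is about 1.455 and the lever is about 0.057 rad down. I'll go ahead and press.

```bash
cat > press.py <<'E'
from cell import *
import numpy as np, cv2
m=np.array([.4810,.1004,.2937]); yaw=1.455; e=np.array([np.cos(yaw),np.sin(yaw),0]); T=.073
O=[np.pi,0,yaw]
def tip(a,x=.237,h=.0195):           # pressed plate in press plane at lever elevation a
    return np.array([x*np.cos(a)-h*np.sin(a), x*np.sin(a)+h*np.cos(a)+.217])
x0=tip(.163,.235,.039)[0]
def tcp(xz,off=.003): p=m+e*(xz[0]-x0+off); p[2]=xz[1]+T; return p
E
python3 - <<'E'
from press import *
p=tcp(tip(.163,.235,.039))
move_pose(p+[0,0,.06],O); servo_line(p+[0,0,.02],vel=.1); dwell(.2)
f0=state()["force"][2]
hit=servo_line(p-[0,0,.008],vel=.025,contact_N=1.8)
s=state(); print("touch",hit,s["ee_pos"][2]-T,s["force"]-[0,0,f0],s["time_s"])
if not hit: raise SystemExit
dz=s["ee_pos"][2]-p[2]
# press the pawl
q=tcp(tip(.163)); servo_line(q,vel=.03,contact_N=12)
s=state(); print("pressed",s["ee_pos"][2]-T,s["force"][2]-f0,s["time_s"])
np.save("f0.npy",[f0,dz])
cv2.imwrite("pics/pressed.png",camera("side")["img"][190:320,185:385].repeat(4,0).repeat(4,1))
E
```

```text
touch True 0.2936936603729941 [ 1.39035083 -0.36304958  2.08374842] 7.0917
pressed 0.2748258265168382 5.133720582194474 7.9
```

Touch came at z 0.2937, exactly as measured. The pawl is pressed about 19 mm at 5.1 N, which fits full travel. Now I'll follow the arc down.

Run:
```python
from press import *
f0,_=np.load("f0.npy")
a=.163
while a>-.20:
    a-=.02
    F=state()["force"][2]-f0
    servo_line(tcp(tip(a)-[0,.001]),vel=.04 if a>-.02 else .02,contact_N=max(2,16-F))
    s=state();F=s["force"][2]-f0
    print(f"lever {.22-a:.3f} z {s['ee_pos'][2]-T:.4f} F {F:.1f} lat {np.hypot(*s['force'][:2]):.1f} t {s['time_s']:.1f}")
    if F>15: break
    if s["time_s"]>22: break
cv2.imwrite("pics/down.png",cv2.resize(camera("side")["img"][190:320,185:385],None,fx=4,fy=4,interpolation=cv2.INTER_CUBIC))
```

```text
lever 0.077 z 0.2691 F 3.5 lat 2.1 t 8.2
lever 0.097 z 0.2645 F 3.7 lat 1.3 t 8.5
lever 0.117 z 0.2598 F 3.3 lat 2.2 t 8.8
lever 0.137 z 0.2551 F 3.4 lat 1.2 t 9.0
lever 0.157 z 0.2504 F 4.1 lat 0.7 t 9.3
lever 0.177 z 0.2457 F 4.1 lat 1.3 t 9.6
lever 0.197 z 0.2409 F 4.1 lat 0.8 t 9.8
lever 0.217 z 0.2362 F 3.3 lat 1.9 t 10.1
lever 0.237 z 0.2315 F 3.5 lat 1.0 t 10.4
lever 0.257 z 0.2266 F 3.1 lat 2.5 t 10.8
lever 0.277 z 0.2220 F 5.0 lat 1.8 t 11.2
lever 0.297 z 0.2178 F 8.2 lat 1.1 t 11.6
lever 0.317 z 0.2131 F 8.2 lat 1.9 t 11.9
lever 0.337 z 0.2084 F 8.2 lat 1.3 t 12.3
lever 0.357 z 0.2036 F 9.4 lat 1.7 t 12.7
lever 0.377 z 0.2011 F 6.8 lat 2.0 t 13.0
lever 0.397 z 0.2010 F 7.9 lat 1.8 t 13.2
lever 0.417 z 0.2010 F 7.9 lat 1.8 t 13.5
lever 0.437 z 0.2011 F 7.9 lat 2.2 t 13.8
```

View pics/down.png

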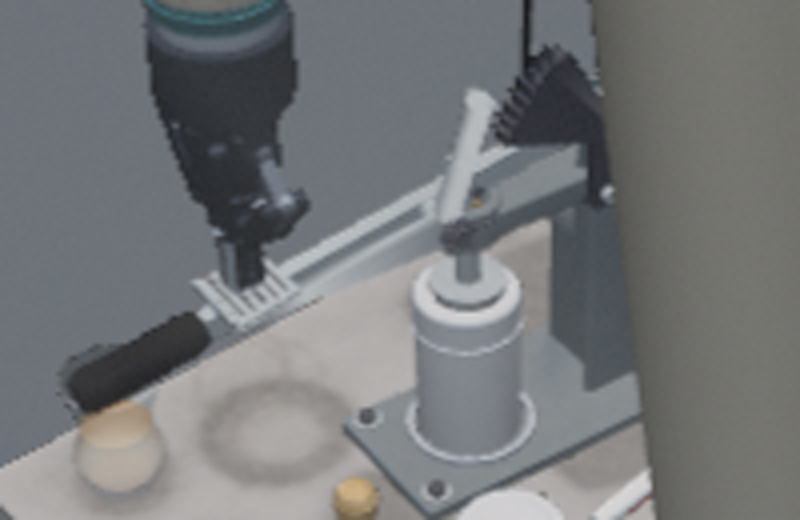

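The picture shows the ram pad on the lid, the lever down and the hook clear of the quadrant at (490,130). The tin sits upright in its nest. It went solid at z 0.2010 (expected about 0.202) on four successive pushes that each peaked near 16 N. I'll do one slow confirming push, then retreat.

Run:
```python
from press import *
f0,_=np.load("f0.npy")
s=state();p=np.array(s["ee_pos"]);F=s["force"][2]-f0
h=servo_line(p-[0,0,.006],vel=.01,contact_N=16.5-F); s=state()
print(h,s["ee_pos"][2]-T,s["force"][2]-f0,s["time_s"])
p=np.array(s["ee_pos"])
servo_line(p+[0,0,.03]-e*.002,vel=.04); servo_line(p+[0,0,.16]-e*.002,vel=.15); dwell(.3)
s=state();print(s["ee_pos"],s["force"],s["time_s"])
cv2.imwrite("pics/after.png",cv2.resize(camera("side")["img"][190:320,185:385],None,fx=4,fy=4,interpolation=cv2.INTER_CUBIC))
```

```text
True 0.2010719775193654 6.343697518074097 14.2
[0.48210286 0.11308762 0.43350495] [ 0.12531282 -0.23061662 -0.19073112] 16.425
```

View pics/after.png

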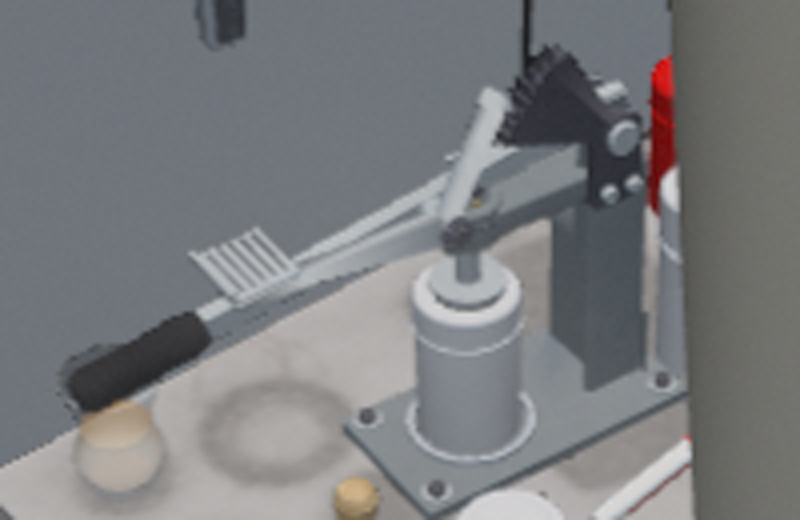

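The lever stayed down and the plate sprang back up. The tin is upright and the robot is clear of everything. Ram contact at about 0.285 rad and solid at about 0.367 gives roughly 7 mm of lid travel, which fits the stated 6 to 10 mm.

```bash
python3 -c "
from cell import *
print(close_job())"
```

```text
the job is handed in; nothing more can be done
None
```

The job is handed in, with no verdict returned: the lid looks fully home (the press went solid at about 16 N, near 0.367 rad), the lever is left down, and the arm is clear of everything.

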